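Seat the wear slab and tread the clamp pedal to its stop

TASK

Slide the red fibre wear slab, hole end first, into the slot of the green clamp fixture until it is fully home against the back stop. Then press the spring treadle beside the slot down to its stop with the fingers, feeling for the stop, and hold it there for a second with 18 to 40 N, never more, so that the dowel is set through the slab. Let the treadle come up again, let go of everything, and do not disturb the other things on the counter.

Things in the scene. Friction and masses are not known exactly. Their poses are not given: they have to be found in the camera images.
- press: Green fixture fixed to the counter, base plate 280 x 250 x 12 mm. Origin: centre of its underside, x away from the robot along the slot, y left, z up. The bed (top of the plate) is 12 mm up and free before the slot, out to x = -140 mm. Slot on the right (y = -60 mm), treadle on the left (y = +60 mm).
- slot_mouth (a point): Middle of the slot's mouth on the bed: x 0, y -60, z 12 mm in the fixture's frame. The slot runs on along fixture x to a back stop at 100 mm; 63 mm wide, 15 mm high under two lips (6 mm thick) with a 39 mm gap between them. Flares widen the mouth to 76 mm, 15 mm before it. Fully home, the slab's origin is 35 mm past this point and its tail stands 30 mm out.
- bridge (a point): Middle of the bridge across the slot, 70 mm behind the mouth, 69 mm over the counter (bridge top 73 mm). It guides a 16 mm steel dowel (head 86 mm up) that goes down as the treadle is pressed: through the hole of a slab that is fully home; a slab not home blocks it, and so the treadle, halfway.
- slab: Loose red fibre wear slab, 130 x 60 x 12 mm, about 0.18 kg. Origin: centre of its underside; x along its 130 mm length towards the end with the 26 x 26 mm square through hole (hole centre at x = +35 mm), z up.
- slab_hole (a point): Centre of the slab's square hole, in the plane of its underside, 35 mm ahead of the slab's origin.
- treadle (a joint): Angle of the spring treadle: 0 at rest (raised), 0.32 rad at its stop, growing as it is pressed down. Plate 66 mm wide, 195 mm long, free end towards the robot. It slopes up towards the robot by about 0.36 rad at rest, 0.04 at the stop; a setting shifts both by up to 0.05 rad either way, unknown each time. About 5 N at the pad starts it, about 12 N reaches the stop.
- pad_mid (a point): A point fixed on the fixture in the middle of the space the pad moves through: x -41, y 60, z 85 mm in the fixture's frame; it does not move with the treadle. The centre of the pad's top (red, 55 x 60 mm, where to press) starts 24 mm above it and 6 mm farther on and stops 24 mm below it and 6 mm nearer the robot, each give or take 8 mm in height by the unknown setting.
- washers: Stack of red fibre washers, one piece, 72 mm across, 60 mm high; origin at the underside's centre. Leave alone.
- nut: Bronze hexagonal adjuster nut, 64 mm across, 36 mm high; origin at the underside's centre. Leave alone.
- socket: Chrome socket head, 60 mm across, 78 mm high; origin at the underside's centre. Leave alone.
- brake_block: Dark cast iron brake block, 64 x 200 x 63 mm, at the right; origin at the underside's centre. Leave alone.
- hammer: Hammer lying flat at the left; origin near its middle. Leave alone.
- oil_can: Blue can, 68 mm across, 150 mm high, at the left; origin at the underside's centre. Leave alone.

How it is judged (in metres and radians):
On the way, in this order (a step that is already met when the one before it is completed fails the run):
1. the slab lies flat in the slot, hole end first, fully home: within 3 mm of the back stop (x of slab_hole in the frame of press above 0.067 m and x of slab in the frame of press above 0.032 m and y of slab in the frame of press between -0.0635 and -0.0565 m and z of slab in the frame of press below 0.0145 m and angle between the x axis of slab and the x axis of press, either way round below 0.06 rad), for 0.2 s.
2. with the slab still home, the fingers hold the treadle on its stop (within 0.02 rad, about 3 mm at the pad) for 1 s, pressing on it with 18 N or more (all of step 1 and value of joint treadle above 0.3 rad and contact force between the fingers and treadle above 18 N), for 1 s.
At the end, for the whole second after the job is handed in: The slab is still fully home in the slot (within 3 mm of the back stop, flat, at rest), the treadle has come up again (under 0.03 rad), and the robot touches nothing (all of step 1 and value of joint treadle below 0.03 rad and contact force between each of the arm, the fingers and anything else below 0.5 N and linear speed of slab below 0.02 m/s).
It fails at once if the treadle is pressed harder than 40 N (contact force between the fingers and treadle above 40 N).
It fails at once if one of the other things on the counter is moved by more than 15 mm (distance of any of washers, nut, socket, brake_block, hammer, oil_can from where it was at the start of the episode above 0.015 m).
It also fails if it takes over 72 s, if anything falls off the work surface, if the arm or the gripper's body presses on something with over 40 N, if the wrist force passes 120 N, or if a joint passes its speed limit or range.

ROBOT

A 6-joint arm with a two-finger parallel gripper is mounted at the origin on the work surface. World frame = base frame: x ahead of the robot, y to its left, z up, the work surface at z = 0. Lengths are in mm, angles in rad, forces in N, time in s.
With the tool pointing down it reaches from about 300 to 775 mm from the base axis. Payload 14.6 kg.
Tool frame: the origin (TCP) lies midway between the tips of the shut fingers; the grasp point (between the pads) lies 19 mm behind it (manip.grasp_offset is the distance from the TCP to the grasp point, in mm); z points along the fingers, y is the line along which they close (so a half turn about z gives the same grasp; the last joint's range is limited). The gripper opens to 94 mm and grips with 3 to 60 N. Pads are 16 mm wide; open, the fingers measure 119 mm over their backs; the gripper's body (75 mm by 177 mm) begins 78 mm behind the grasp point.
Start: joints at [-1.309, 0.3, 1.521, -0, 1.321, -0.067], TCP at [177.592, -520.529, 205.446] pointing down, gripper open.
Joint ranges: [-3.03, 3.03], [-0.79, 2.21], [0.23, 2.52], [-1.04, 4.18], [0, 3.07], [-2.55, 2.55]. Speed limits (rad/s): [2.22, 2.22, 2.57, 3.14, 3.14, 3.14].

INTERFACE

Orientations are given as [roll, pitch, yaw] about the fixed x, y, z axes, in that order (R = Rz(yaw) Ry(pitch) Rx(roll)).
In Python, from cell import manip, viewer gives the robot as it stands. The module is installed in compiled form; this text tells all that it offers.
- The arm moves only by the tool move_arm, never from a script. Its argument "moves" is a list of rows, each a list of 4 numbers: the shift along the tool's x, y, z in m, then the turn about the tool's z in rad. A call has 1 to 12 rows; each row is the pose to reach, as a shift and turn from the pose commanded when the call began, along the tool's axes at that moment; what a row does not reach only later rows make up. A row lasts 1/10 s, in which the tool goes at most 50 mm and 8.59 degrees, less where a joint would pass 70% of its speed; a pose out of reach is approached as far as the arm can. A call with a gripper value outside its range is refused whole. "jaw" is the finger opening in m, from 0 to 0.094, set as the call begins (left out, the last holds). The fingers move at their own pace and stop on an object; "squeeze" is the grip in N (left out, the last holds). Time passes only in rows, so rows that repeat a pose let the fingers close. It gives the time, the measured TCP pose, the force, the opening and the grip force at its end, in the units of the state.
- manip.read_state(): the state, without advancing time (a new reading comes with each control period).
- viewer.camera(name): name is "scene" or "top" or "wrist"; returns a dict with "frame" (420x560x3 uint8, blue, green, red), "z_map" (420x560 float32, mm along the optical axis (not along the pixel's ray), 0 where there is no reading), "fx", "fy", "cx", "cy" (pixels), "origin" and "orientation" of the camera in the world. Camera axes: x right, y down, z forward; pixel columns grow to the right and rows downward; lengths in mm; the calibration is good to about 2 mm. The wrist camera is an equidistant fisheye: a pixel r from the principal point sees the ray r / f radians off the axis. A picture is of the moment at which its call begins.
- manip.sign_off(): hands the job in; it is judged then, once.
The state is a dict: "clock": time; "joints": joint angles; "qd": joint speeds; "effort": joint torques, N m; "eef_pos": TCP position; "eef_rot": TCP orientation; "wrist_force": force on the tool from outside, world axes, zero at the start; "moment": the same for the moment, N m; "finger_gap": finger opening in mm; "finger_force": force on a finger pad.
Only numpy, scipy, OpenCV 4.12 (cv2) and the standard library are available. Lean on these libraries where they do the work, as an engineer would, in place of code of your own. Each camera call takes 0.05 s, during which the arm holds its last target. There are 200 camera calls.

## Working session

There is one attempt and no reset: what is moved stays moved. The work goes in short steps, Python scripts to look and compute and a tool call to move; the robot and the scene stay as the last step left them, time stands still between calls to the robot, and variables do not carry over. Pictures are saved under pics/ and viewed, at most 13 in all, crops included, and the job is handed in when it is done.

Besides the shell and the picture viewer there is one more tool, called after "Request:" by a JSON object that holds its "method" and its "body". move_arm: Moves the arm, as the interface text tells. Its arguments: {"type":"object","properties":{"moves":{"type":"array"},"jaw":{"type":"number"},"squeeze":{"type":"number"}},"required":["moves"]}

```bash
mkdir -p pics; cat > h.py <<'E'
import numpy as np, cv2
from cell import manip, viewer
from scipy.spatial.transform import Rotation as R
def rot(o):
    o=np.array(o,float)
    if o.shape==(3,3): return o
    if o.size==4: return R.from_quat(o.ravel()).as_matrix()
    return R.from_euler('xyz',o.ravel()).as_matrix()
def pts(c):
    "world point map from depth (pinhole cams)"
    z=c['z_map']; h,w=z.shape; u,v=np.meshgrid(np.arange(w),np.arange(h))
    P=np.stack([(u-c['cx'])/c['fx']*z,(v-c['cy'])/c['fy']*z,z],-1)
    return P@rot(c['orientation']).T+np.array(c['origin'])
E
python3 - <<'E'
from h import *
s=manip.read_state(); print({k:np.round(v,3).tolist() for k,v in s.items()})
for n in ('top','scene'):
    c=viewer.camera(n); cv2.imwrite(f'pics/{n}0.png',c['frame'])
    print(n,{k:c[k] for k in('fx','fy','cx','cy','origin','orientation')})
    np.savez(f'{n}0.npz',**c)
E
```

```text
{'clock': 0.0, 'joints': [-1.309, 0.3, 1.522, 0.0, 1.321, -0.067], 'qd': [0.0, -0.001, 0.001, 0.001, 0.0, 0.0], 'effort': [-0.0, -53.181, -35.273, 0.071, 0.024, -0.0], 'eef_pos': [177.538, -520.279, 204.876], 'eef_rot': [-3.14, -0.0, 0.329], 'wrist_force': [-0.04, -0.118, -0.763], 'moment': [-0.005, -0.048, -0.025], 'finger_force': 0.0, 'finger_gap': 94.057}
top {'fx': 520.7216421919061, 'fy': 520.7216421919061, 'cx': 278.92005807568336, 'cy': 216.6767507868673, 'origin': array([ 273.12443544,   29.15024904, 1435.29258354]), 'orientation': array([-2.92551534e+00, -1.14023942e-03, -1.58202004e+00])}
scene {'fx': 403.4912076018259, 'fy': 403.4912076018259, 'cx': 274.5028628509016, 'cy': 202.6400980133164, 'origin': array([1115.46755339, -222.0058017 ,  916.04569573]), 'orientation': array([-2.51872675e+00, -1.10596939e-03,  1.16358251e+00])}
```

View pics/top0.png

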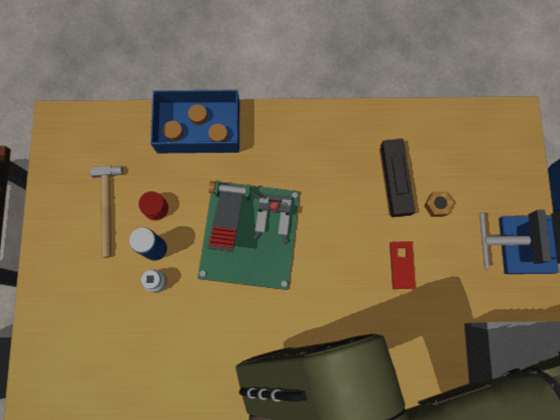

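View pics/scene0.png

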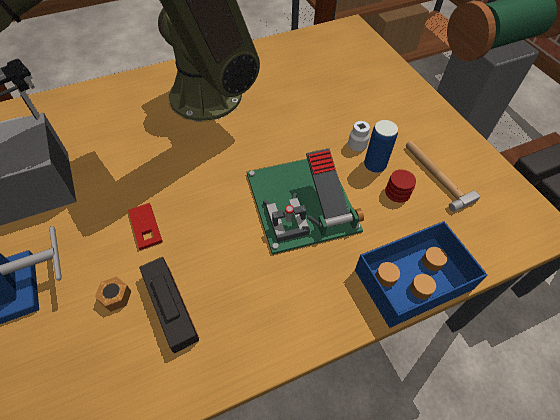

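The top view shows the slab at about (402,265) with its hole end up, at (402,252). The fixture is centred near (250,235), with the treadle pad at (223,235), the bridge at (275,205) and the slot mouth facing the robot. The scene view shows the slab at (145,226) and the fixture at (303,205). I'll measure both next.

```bash
cat >> h.py <<'E'
def ray(c,uv,z):
    uv=np.atleast_2d(uv).astype(float)
    d=np.c_[(uv[:,0]-c['cx'])/c['fx'],(uv[:,1]-c['cy'])/c['fy'],np.ones(len(uv))]@rot(c['orientation']).T
    o=np.array(c['origin']); return o+d*((z-o[2])/d[:,2])[:,None]
def go(x,y,z,yaw,s=None):
    "shift (m) and turn in tool axes from present pose to world target"
    s=s or manip.read_state(); Rt=R.from_euler('xyz',s['eef_rot'])
    d=Rt.inv().apply(np.array([x,y,z])-s['eef_pos'])/1000
    t=-(yaw-s['eef_rot'][2]); t=(t+np.pi/2)%np.pi-np.pi/2
    return np.round(d,4),round(t,3)
E
python3 - <<'E'
from h import *
for n in('top','scene'):
    c=dict(np.load(n+'0.npz')); hsv=cv2.cvtColor(c['frame'],cv2.COLOR_BGR2HSV)
    P=pts(c)
    red=cv2.inRange(hsv,(0,150,60),(6,255,255))|cv2.inRange(hsv,(174,150,60),(180,255,255))
    grn=cv2.inRange(hsv,(60,80,30),(88,255,255))
    for nm,m in(('red',red),('grn',grn)):
        for k in cv2.findContours(m,cv2.RETR_EXTERNAL,cv2.CHAIN_APPROX_NONE)[0]:
            if cv2.contourArea(k)<120: continue
            M=cv2.boundingRect(k)
            mask=np.zeros_like(m); cv2.drawContours(mask,[k],-1,255,-1)
            q=P[(mask>0)&(m>0)&(c['z_map']>0)]; z=np.median(q[:,2])
            if M[0]>540 or abs(z)>300: continue
            w=ray(c,k[:,0,:],12 if nm=='grn' else z)[:,:2].astype(np.float32)
            h=cv2.convexHull(w)
            r=cv2.minAreaRect(h)
            print(n,nm,M,'z',np.round(z,1),'rect',np.round(r[0],1),np.round(r[1],1),round(r[2],2))
            if nm=='grn' and cv2.contourArea(k)>1000: print(np.round(cv2.approxPolyDP(h,8,True)[:,0],1).tolist())
            if n=='top' and abs(z-12)<8 and nm=='red':
                hol=((mask>0)&(m==0)).astype(np.uint8); v,u=np.nonzero(hol)
                print(' hole',ray(c,[u.mean(),v.mean()],z),hol.sum())
E
```

```text
top red (390, 242, 25, 47) z 11.7 rect [ 446.7 -312.3] [127.7  59.6] 0.52
 hole [[ 481.30924425 -312.06861355   11.72469448]] 87
top red (210, 227, 26, 21) z 113.1 rect [512.  171.1] [60.6 48.3] 81.65
top red (139, 192, 29, 28) z 58.9 rect [610.5 366. ] [82.1 66.7] 46.49
top grn (199, 181, 100, 108) z 11.9 rect [538.7 106.7] [245.3 278.1] 82.28
[[691.2000122070312, 198.6999969482422], [650.2999877929688, 215.10000610351562], [419.3999938964844, 244.0], [386.8999938964844, 4.300000190734863], [644.7000122070312, -30.5], [659.4000244140625, -16.600000381469727]]
scene red (128, 203, 34, 46) z 11.9 rect [ 450.1 -310.1] [136.3  60.3] 0.38
scene red (385, 170, 31, 32) z 59.6 rect [632.6 357.4] [ 68.9 117. ] 41.75
scene red (308, 151, 27, 23) z 112.5 rect [512.2 173.8] [59.6 72. ] 76.59
scene grn (247, 159, 116, 95) z 12.4 rect [539.7 110.4] [251.4 281. ] 82.48
[[410.5, 189.0], [386.8999938964844, 6.0], [661.2999877929688, -31.899999618530273], [694.7000122070312, 210.89999389648438], [530.2000122070312, 235.5]]
scene grn (486, 0, 71, 48) z 138.8 rect [  92.  1331.4] [290.2 423. ] 53.57
[[7.099999904632568, 1572.5999755859375], [-86.69999694824219, 1353.9000244140625], [-87.4000015258789, 1289.300048828125], [176.0, 1089.0999755859375], [173.1999969482422, 1357.199951171875], [111.19999694824219, 1472.5999755859375]]
```

```bash
python3 -c "
from h import *
print(go(397,-311.5,60,0.007))"
```

```text
(array([ 0.2752, -0.1266,  0.1451]), np.float64(0.322))
```

Request:
{"method": "move_arm", "body": {"moves": [[0.04,-0.018,0,0.05],[0.08,-0.036,0.02,0.1],[0.12,-0.054,0.04,0.15],[0.16,-0.072,0.06,0.2],[0.2,-0.09,0.08,0.25],[0.24,-0.11,0.1,0.3],[0.275,-0.1266,0.12,0.322],[0.2752,-0.1266,0.1451,0.322],[0.2752,-0.1266,0.1451,0.322],[0.2752,-0.1266,0.1451,0.322]], "jaw": 0.094}}

```text
clock: 1.1
eef_pos: [396.9, -312.1, 60.7]
eef_rot: [-3.141, 0.001, 0.007]
wrist_force: [0.4, -0.1, 1.1]
finger_gap: 93.9
finger_force: 0.0
```

```bash
python3 - <<'E'
from h import *
s=manip.read_state(); print(s['clock'],s['eef_pos'],s['eef_rot'],s['wrist_force'])
print(go(397,-311.5,4,0.007))
c=viewer.camera('wrist'); cv2.imwrite('pics/w1.png',c['frame']); print({k:c[k] for k in('fx','cx','cy','origin','orientation')})
E
```

```text
1.1 [ 396.94826652 -312.09129126   60.66479327] [-3.14119022e+00  5.05092505e-04  6.66156868e-03] [ 0.35069236 -0.1460998   1.08699369]
(array([ 0.0001, -0.0006,  0.0567]), np.float64(-0.0))
{'fx': 325.19226210127806, 'cx': 279.202889234424, 'cy': 207.62456923308994, 'origin': array([ 472.26487148, -311.00541577,  240.0706676 ]), 'orientation': array([ 2.87797799e+00,  5.64212326e-04, -1.56477189e+00])}
```

View pics/w1.png

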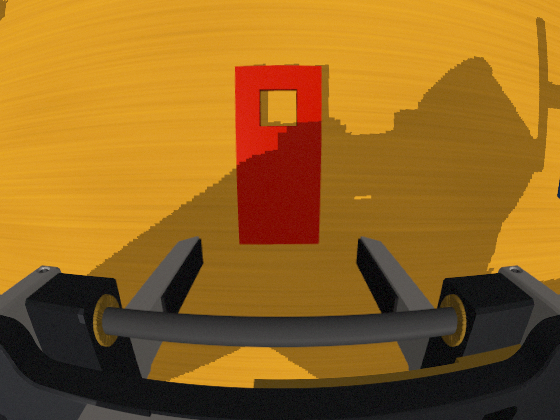

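The wrist view shows the slab (columns 238–320, tail at row 243) centred between the fingertips (202 and 358), so I'll lower and grip.

Request:
{"method": "move_arm", "body": {"moves": [[0,0,0.03,0],[0,0,0.05,0],[0,0,0.0565,0],[0,0,0.0565,0]], "jaw": 0.094}}

```text
clock: 1.55
eef_pos: [397.0, -312.4, 4.3]
eef_rot: [3.142, 0.0, 0.006]
wrist_force: [0.7, -0.3, 0.8]
finger_gap: 94.0
finger_force: 0.0
```

Request:
{"method": "move_arm", "body": {"moves": [[0,0,0,0],[0,0,0,0],[0,0,0,0],[0,0,0,0],[0,0,0,0],[0,0,0,0]], "jaw": 0.05, "squeeze": 30}}

```text
clock: 2.15
eef_pos: [397.3, -311.9, 4.1]
eef_rot: [3.141, -0.0, 0.007]
wrist_force: [-0.7, 0.7, 4.1]
finger_gap: 59.5
finger_force: 30.0
```

Request:
{"method": "move_arm", "body": {"moves": [[0,0,-0.02,0],[0,0,-0.05,0],[0,0,-0.08,0],[0,0,-0.08,0]]}}

```text
clock: 2.55
eef_pos: [398.4, -312.9, 87.0]
eef_rot: [3.138, -0.004, 0.007]
wrist_force: [-0.3, 0.0, -2.2]
finger_gap: 59.5
finger_force: 30.0
```

```bash
python3 - <<'E'
from h import *
s=manip.read_state(); print(s['clock'],s['eef_pos'],s['eef_rot'],s['wrist_force'],s['finger_gap'],s['finger_force'])
c=viewer.camera('wrist'); cv2.imwrite('pics/w2.png',c['frame'])
F=np.array([539.5,109]);a=-0.1345
X=np.array([np.cos(a),np.sin(a)]);Y=np.array([-np.sin(a),np.cos(a)])
p=F+X*(-145)+Y*(-60); print(p,go(p[0],p[1],83,a))
# slot check in top image: lips / bridge depth points
c=dict(np.load('top0.npz'));P=pts(c)
q=P-np.array([*F,0]); fx=q[...,0]*X[0]+q[...,1]*X[1]; fy=q[...,0]*Y[0]+q[...,1]*Y[1]
m=(abs(fx-35)<25)&(fy<-5)&(fy>-120)&(c['z_map']>0)
for y in range(-110,-10,4):
    k=m&(abs(fy-y)<2); print(y,np.round(np.median(P[...,2][k]),0) if k.any() else None,end='; ')
E
```

```text
2.55 [ 398.36929174 -312.90213404   87.02560714] [ 3.13801084 -0.0038899   0.00684603] [-0.33747273  0.00457072 -2.15173725] 59.48073180740938 29.99263197183609
[387.76387653  68.98564216] (array([-0.0072, -0.3813,  0.0012]), np.float64(0.141))
-110 14.0; -106 12.0; -102 33.0; -98 33.0; -94 32.0; -90 33.0; -86 32.0; -82 33.0; -78 13.0; -74 11.0; -70 12.0; -66 12.0; -62 13.0; -58 12.0; -54 12.0; -50 11.0; -46 12.0; -42 14.0; -38 34.0; -34 32.0; -30 32.0; -26 33.0; -22 33.0; -18 32.0; -14 12.0;
```

View pics/w2.png

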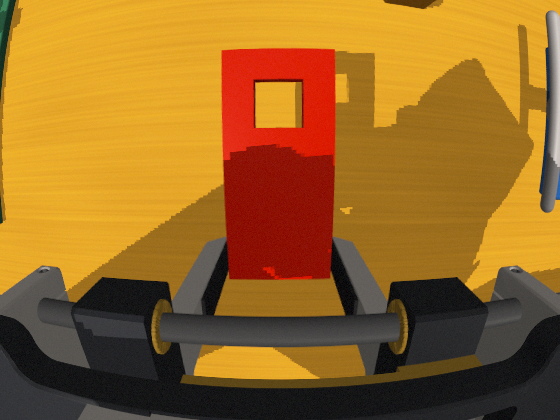

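The slab is held straight: tail edge at row 278, hole at (279,104), one finger on each side. The depth check puts the gap between the lips at fixture y -80 to -40, so the fixture pose is right. I'll carry it to the mouth.

Request:
{"method": "move_arm", "body": {"moves": [[0,-0.03,0,0.02],[-0.001,-0.07,0,0.04],[-0.002,-0.11,0,0.06],[-0.003,-0.15,0,0.08],[-0.004,-0.19,0,0.1],[-0.005,-0.23,0,0.12],[-0.006,-0.27,0,0.141],[-0.0072,-0.31,0,0.141],[-0.0072,-0.35,0,0.141],[-0.0072,-0.375,0,0.141],[-0.0072,-0.3813,0,0.141],[-0.0072,-0.3813,0.03,0.141]]}}

```text
clock: 3.8
eef_pos: [388.7, 70.2, 54.7]
eef_rot: [-3.141, -0.004, -0.132]
wrist_force: [1.4, -0.5, -3.8]
finger_gap: 59.7
finger_force: 30.0
```

```bash
cat >> h.py <<'E'
F=np.array([539.5,109.]);A=-0.1345
X=np.array([np.cos(A),np.sin(A)]);Y=np.array([-np.sin(A),np.cos(A)])
def fix(p): d=np.asarray(p)[...,:2]-F; return np.stack([d@X,d@Y],-1)
def unfix(x,y): return F+X*x+Y*y
def wpts(c):
    z=c['z_map']; h,w=z.shape; u,v=np.meshgrid(np.arange(w)-c['cx'],np.arange(h)-c['cy'])
    r=np.hypot(u,v)+1e-9; t=r/c['fx']; k=np.tan(t)/r
    P=np.stack([u*k*z,v*k*z,z],-1); P[t>1.4]=np.nan
    return P@rot(c['orientation']).T+np.array(c['origin'])
def slab(c):
    hsv=cv2.cvtColor(c['frame'],cv2.COLOR_BGR2HSV)
    m=cv2.inRange(hsv,(0,150,60),(6,255,255))|cv2.inRange(hsv,(174,150,60),(180,255,255))
    P=wpts(c); n,l,st,_=cv2.connectedComponentsWithStats(m)
    for i in range(1,n):
        if st[i,4]<400: continue
        q=P[(l==i)&(c['z_map']>0)]; q=q[np.isfinite(q).all(1)]
        r=cv2.minAreaRect(fix(q).astype(np.float32))
        a=np.linalg.lstsq(np.c_[fix(q),np.ones(len(q))],q[:,2],rcond=None)[0]
        print('red',st[i].tolist(),'fix rect',np.round(r[0],1),np.round(r[1],1),round(r[2],2),'z',np.round(np.median(q[:,2]),1),'slopes',np.round(a[:2],3))
E
python3 - <<'E'
from h import *
s=manip.read_state(); print(s['clock'],s['eef_pos'],s['eef_rot'],s['wrist_force'],fix(s['eef_pos']))
c=viewer.camera('wrist'); slab(c)
p=unfix(-145,-60); print(go(*p,40,A))
E
```

```text
3.8 [388.71735282  70.21079364  54.74085122] [-3.14073942 -0.00396088 -0.1322614 ] [ 1.36832978 -0.46404417 -3.83369037] [-144.21942152  -58.65805722]
red [0, 12, 92, 116, 5920] fix rect [-36.3  57.7] [51.  56.5] 0.13 z 113.3 slopes [-0.4    0.023]
red [221, 48, 115, 231, 23108] fix rect [-88.  -57.8] [141.6  77.5] 1.07 z 62.4 slopes [-0.015  0.003]
(array([0.0024, 0.    , 0.0094]), np.float64(0.001))
```

Request:
{"method": "move_arm", "body": {"moves": [[0,0,0.01,0],[0,0,0.018,0],[0,0,0.018,0],[0,0,0.018,0]]}}

```text
clock: 4.25
eef_pos: [387.6, 69.2, 36.2]
eef_rot: [-3.142, -0.0, -0.135]
wrist_force: [-0.2, -0.5, -2.5]
finger_gap: 59.5
finger_force: 30.0
```

```bash
python3 - <<'E'
from h import *
s=manip.read_state(); print(s['clock'],s['eef_pos'],s['eef_rot'],s['wrist_force'],fix(s['eef_pos']))
c=viewer.camera('wrist'); cv2.imwrite('pics/w3.png',c['frame']); slab(c)
p=unfix(-145,-60); print(go(*p,18,A)); print(go(*unfix(-110,-60),18,A))
E
```

```text
4.25 [387.60213089  69.15791411  36.15697523] [-3.14153293e+00 -2.21416329e-04 -1.34754405e-01] [-0.21701329 -0.46867769 -2.51003895] [-145.18338561  -59.85097318]
red [0, 0, 65, 123, 3777] fix rect [-35.4  47.7] [55.3 40. ] 6.33 z 112.6 slopes [-0.406  0.036]
red [223, 50, 112, 230, 22800] fix rect [-91.8 -58.6] [ 69.4 136.7] 89.74 z 42.1 slopes [-0.046 -0.001]
(array([0.0001, 0.0002, 0.0183]), np.float64(-0.0))
(array([0.0351, 0.0002, 0.0183]), np.float64(-0.0))
```

View pics/w3.png

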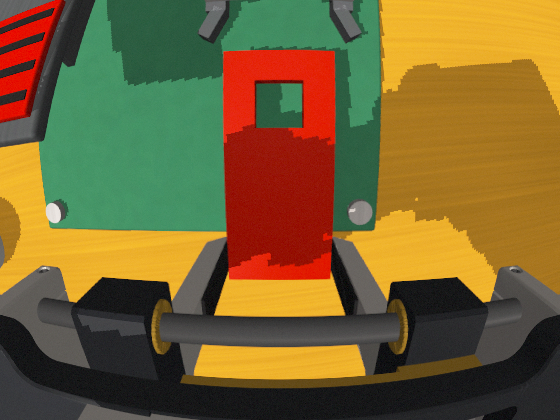

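The slab (columns 223–335) lies centred ahead of the flares at (213,20) and (347,20), and its front sags slightly. I'll lower it to the bed and feed the front into the mouth.

Request:
{"method": "move_arm", "body": {"moves": [[0,0,0.01,0],[0,0,0.014,0],[0,0,0.018,0],[0,0,0.018,0],[0.008,0,0.018,0],[0.016,0,0.018,0],[0.024,0,0.018,0],[0.032,0,0.018,0],[0.032,0,0.018,0],[0.032,0,0.018,0]]}}

```text
clock: 5.3
eef_pos: [419.4, 65.1, 17.8]
eef_rot: [-3.141, -0.001, -0.134]
wrist_force: [1.2, -0.4, 0.4]
finger_gap: 59.6
finger_force: 30.0
```

```bash
python3 - <<'E'
from h import *
s=manip.read_state(); print(s['clock'],s['eef_pos'],s['eef_rot'],s['wrist_force'],fix(s['eef_pos']))
c=viewer.camera('wrist'); cv2.imwrite('pics/w4.png',c['frame']); slab(c)
E
```

```text
5.3 [419.41840063  65.05870474  17.84874694] [-3.14148693e+00 -5.36166438e-04 -1.34402400e-01] [ 1.15756495 -0.37871436  0.39709807] [-113.10478159  -59.64676284]
red [222, 48, 114, 232, 23149] fix rect [-61.6 -59.2] [133.   64.1] 0.63 z 25.2 slopes [-0.018  0.001]
red [0, 65, 34, 151, 2294] fix rect [-32.9  32.5] [54.6 18. ] 18.01 z 110.0 slopes [-0.399  0.098]
```

View pics/w4.png

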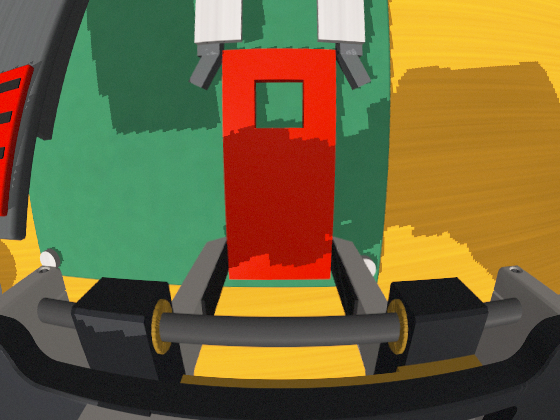

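The slab front (row 50) is about at the mouth and centred between the flares at (205,70) and (355,70). I'll push it a little further in, set it down, and let go.

Request:
{"method": "move_arm", "body": {"moves": [[0.003,0.0003,0,0],[0.006,0.0003,0,0],[0.007,0.0003,0,0],[0.007,0.0003,0.0015,0],[0.007,0.0003,0.0015,0]]}}

```text
clock: 5.85
eef_pos: [426.1, 63.9, 16.3]
eef_rot: [-3.142, -0.0, -0.134]
wrist_force: [0.5, -0.0, 0.9]
finger_gap: 60.0
finger_force: 30.0
```

```bash
python3 - <<'E'
from h import *
s=manip.read_state(); print(s['clock'],s['eef_pos'],s['eef_rot'],s['wrist_force'],fix(s['eef_pos']))
c=viewer.camera('wrist'); slab(c)
hsv=cv2.cvtColor(c['frame'],cv2.COLOR_BGR2HSV)
P=wpts(c); print('front edge col279 rows:',[(v,np.round(fix(P[v,279]),1).tolist(),round(float(P[v,279,2]),1)) for v in (40,45,48,50,52,56,60)])
E
```

```text
5.85 [426.14636718  63.89045583  16.29434981] [-3.14153531e+00 -4.41743024e-04 -1.34137678e-01] [ 0.45887757 -0.04532408  0.86205249] [-106.2809225  -59.9022751]
red [221, 48, 116, 232, 23082] fix rect [-54.9 -58.7] [ 64.4 133.2] 89.45 z 24.3 slopes [-0.005  0.   ]
red [0, 82, 30, 155, 2204] fix rect [-33.5  31.5] [53.5 16.5] 15.47 z 109.9 slopes [-0.396  0.111]
front edge col279 rows: [(40, [16.1, -59.1], 12.7), (45, [13.3, -59.1], 11.7), (48, [8.5, -59.1], 24.8), (50, [7.5, -59.1], 24.3), (52, [6.1, -59.1], 25.6), (56, [4.1, -59.1], 25.0), (60, [2.2, -59.1], 23.5)]
```

Request:
{"method": "move_arm", "body": {"moves": [[0,0,0,0],[0,0,0,0],[0,0,0,0],[0,0,-0.02,0],[0,0,-0.05,0],[-0.02,0,-0.06,0.1],[-0.039,0,-0.06,0.25],[-0.039,0,-0.06,0.4]], "jaw": 0.078}}

```text
clock: 6.7
eef_pos: [385.8, 69.3, 76.6]
eef_rot: [3.142, 0.0, -0.54]
wrist_force: [-0.5, -0.3, 0.5]
finger_gap: 78.0
finger_force: 0.0
```

Request:
{"method": "move_arm", "body": {"moves": [[0,0,0,0.149],[0,0,0,0.298],[0,0,0,0.447],[0,0,0,0.596],[0,0,0,0.745],[0,0,0,0.894],[0,0,0,1.043],[0,0,0,1.171],[0,0,0,1.171],[0,0,0,1.171]], "jaw": 0.0}}

```text
clock: 7.7
eef_pos: [355.1, -20.0, 33.5]
eef_rot: [-3.026, 0.186, -1.52]
wrist_force: [0.3, -0.4, 0.0]
finger_gap: 1.9
finger_force: 0.0
```

```bash
python3 - <<'E'
from h import *
s=manip.read_state(); print(s['clock'],s['eef_pos'],s['eef_rot'],s['wrist_force'],fix(s['eef_pos']),s['finger_gap'],s['joints'])
c=viewer.camera('wrist'); cv2.imwrite('pics/w5.png',c['frame']); slab(c)
print(go(*unfix(-145,-60),16.5,A-np.pi/2))
E
```

```text
7.7 [355.09715829 -20.04369013  33.47063204] [-3.02605789  0.18624949 -1.52039647] [ 0.26406035 -0.40762019  0.0173543 ] [-165.43331447 -152.60570257] 1.9221359229342356 [-0.32488374  0.10551051  2.25081585  0.31183551  0.76915356  2.55391705]
red [70, 255, 121, 59, 4246] fix rect [ -73.6 -103.3] [241.1  82.1] 41.0 z 23.7 slopes [ 0.008 -0.337]
(array([-0.0834, -0.0345,  0.036 ]), np.float64(0.182))
```

View pics/w5.png

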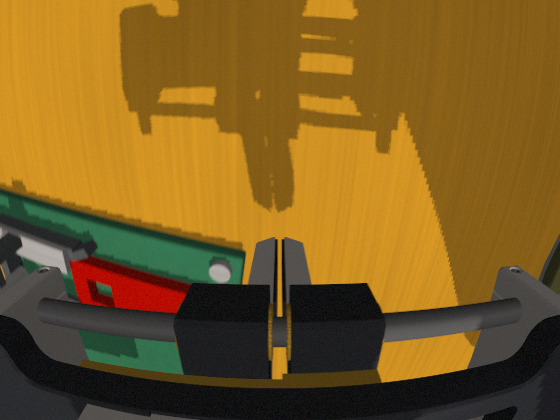

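The wrist turn ran joint 6 to its end stop. The view shows the shut fingers off to the side at (280,250), and the slab at (130,285) still in the mouth. I'll turn back the other way.

Request:
{"method": "move_arm", "body": {"moves": [[0,0,0,-0.15],[0,0,0,-0.3],[0,0,0,-0.45],[0,0,0,-0.45],[0,0,0,-0.45]]}}

```text
clock: 8.25
eef_pos: [355.5, -19.5, 33.9]
eef_rot: [-2.958, 0.118, -1.071]
wrist_force: [-0.7, -0.1, 0.2]
finger_gap: 0.5
finger_force: 0.0
```

```bash
python3 - <<'E'
from h import *
s=manip.read_state(); print(s['clock'],s['eef_pos'],s['eef_rot'],s['wrist_force'],fix(s['eef_pos']),s['joints'])
E
```

```text
8.25 [355.54875414 -19.49028936  33.87582305] [-2.95769857  0.11819968 -1.07124795] [-0.72110526 -0.13740668  0.15402953] [-165.06000539 -151.99674316] [-0.32252736  0.10556643  2.24922539  0.31051234  0.77078412  2.10853215]
```

The commanded pose now has about 12° of fixed lean, with the body towards -y, away from the treadle. That still works for pushing and pressing, so I'll work out moves with the full rotation.

```bash
cat >> h.py <<'E'
def plan(x,y,z,square=True):
    "fixture-frame x,y + world z -> tool shift, and turn making tool y square to fixture x"
    s=manip.read_state(); M=R.from_euler('xyz',s['eef_rot']).as_matrix()
    d=M.T@(np.array([*unfix(x,y),z])-s['eef_pos'])/1000
    X3=M.T@np.array([*X,0]); # tool y after turn t: (-sin t, cos t)
    t=np.arctan2(X3[1],X3[0])
    print('shift',np.round(d,4).tolist(),'turn',round(t,3),'at',np.round(fix(s['eef_pos']),1),round(s['eef_pos'][2],1),'F',np.round(s['wrist_force'],1),'t',s['clock'])
E
python3 - <<'E'
from h import *
plan(-165,-152,80); plan(-150,-60,80); plan(-150,-60,18)
s=manip.read_state(); M=R.from_euler('xyz',s['eef_rot']).as_matrix(); print(M.T.round(4).tolist(), (M.T@[*X,0]).round(4),(M.T@[*Y,0]).round(4))
E
```

```text
shift [-0.0054, -0.0084, -0.045] turn -0.94 at [-165.1 -152. ] 33.9 F [-0.7 -0.1  0.2] t 8.25
shift [-0.0702, -0.0725, -0.0253] turn -0.94 at [-165.1 -152. ] 33.9 F [-0.7 -0.1  0.2] t 8.25
shift [-0.0629, -0.0612, 0.0352] turn -0.94 at [-165.1 -152. ] 33.9 F [-0.7 -0.1  0.2] t 8.25
[[0.4757, -0.8717, -0.1179], [-0.8733, -0.452, -0.1816], [0.105, 0.1894, -0.9763]] [ 0.5883 -0.8048  0.0786] [-0.8    -0.5651  0.2017]
```

Request:
{"method": "move_arm", "body": {"moves": [[-0.0054,-0.0084,-0.045,0],[-0.0054,-0.0084,-0.045,-0.14],[-0.02,-0.02,-0.04,-0.28],[-0.035,-0.035,-0.036,-0.42],[-0.05,-0.05,-0.031,-0.56],[-0.07,-0.0725,-0.0253,-0.7],[-0.0702,-0.0725,-0.0253,-0.84],[-0.0702,-0.0725,-0.0253,-0.94],[-0.0702,-0.0725,-0.0253,-0.94],[-0.0702,-0.0725,-0.0253,-0.94]]}}

```text
clock: 9.25
eef_pos: [382.3, 69.7, 79.9]
eef_rot: [-2.937, -0.077, -0.151]
wrist_force: [-0.2, -0.1, 0.3]
finger_gap: 0.2
finger_force: 0.0
```

```bash
python3 - <<'E'
from h import *
s=manip.read_state(); print(s['joints'],s['eef_rot'],s['finger_gap'])
plan(-150,-60,18);plan(-105,-60,18);plan(-70,-60,18); c=viewer.camera('wrist'); cv2.imwrite('pics/w6.png',c['frame']); slab(c)
E
```

```text
[-0.05143794  0.04412702  2.16916552  0.26223925  0.84851723  1.49678399] [-2.93714411 -0.07685768 -0.15139818] 0.23917262815969378
shift [-0.0042, 0.0125, 0.0605] turn -0.001 at [-150.5  -60. ] 79.9 F [-0.2 -0.1  0.3] t 9.25
shift [0.0406, 0.0124, 0.064] turn -0.001 at [-150.5  -60. ] 79.9 F [-0.2 -0.1  0.3] t 9.25
shift [0.0755, 0.0124, 0.0668] turn -0.001 at [-150.5  -60. ] 79.9 F [-0.2 -0.1  0.3] t 9.25
red [255, 20, 81, 171, 12580] fix rect [-55.8 -57.4] [130.5  63.7] 0.04 z 24.1 slopes [-0.005 -0.002]
red [0, 26, 51, 61, 2083] fix rect [ 38.5 260.2] [45.8 71. ] 81.42 z 41.0 slopes [0.276 0.622]
red [40, 27, 90, 90, 3389] fix rect [-34.7  60.3] [61.7 54.7] 89.55 z 114.0 slopes [-0.399  0.01 ]
```

View pics/w6.png

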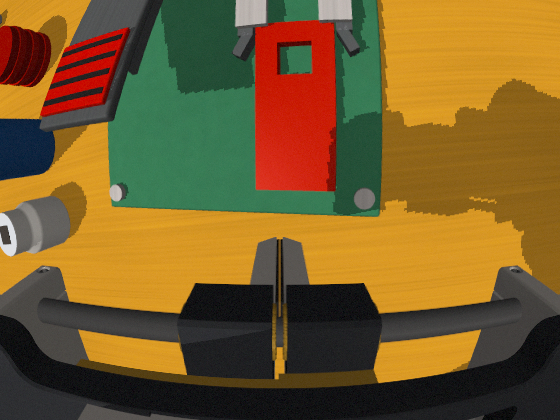

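The slab (columns 255–335, tail at row 190) sits straight in the mouth, and the shut fingers at (280,245) are behind its tail. I'll lower them and push.

Request:
{"method": "move_arm", "body": {"moves": [[-0.0042,0.0115,0.03,0],[-0.0042,0.0115,0.06,0],[-0.0042,0.0115,0.0605,0],[0.01,0.0115,0.0616,0],[0.02,0.0115,0.0624,0],[0.028,0.0115,0.063,0],[0.036,0.0115,0.0637,0],[0.044,0.0115,0.0643,0],[0.052,0.0115,0.0649,0],[0.06,0.0115,0.0656,0],[0.068,0.0115,0.0662,0],[0.0755,0.0115,0.0668,0]]}}

```text
clock: 10.5
eef_pos: [463.0, 60.1, 18.2]
eef_rot: [-2.938, -0.078, -0.146]
wrist_force: [-3.2, 0.1, 2.1]
finger_gap: 0.5
finger_force: 1.3
```

```bash
python3 - <<'E'
from h import *
plan(-45,-59,18); plan(-38,-59,18);c=viewer.camera('wrist');  slab(c)
E
```

```text
shift [0.0242, 0.0004, 0.002] turn 0.004 at [-69.3 -58.7] 18.2 F [-3.2  0.1  2.1] t 10.5
shift [0.0312, 0.0004, 0.0026] turn 0.004 at [-69.3 -58.7] 18.2 F [-3.2  0.1  2.1] t 10.5
red [228, 12, 108, 231, 18166] fix rect [  7.5 -56.9] [ 65.  135.9] 89.53 z 24.2 slopes [-0.006 -0.002]
red [0, 160, 51, 120, 3814] fix rect [-26.5  39.4] [70.6 62.4] 27.41 z 111.9 slopes [-0.414  0.015]
```

Request:
{"method": "move_arm", "body": {"moves": [[0.006,0,0.0005,0],[0.012,0,0.001,0],[0.018,0,0.0014,0],[0.022,0,0.0018,0],[0.025,0,0.002,0],[0.027,0,0.0022,0],[0.028,0,0.0022,0]]}}

```text
clock: 11.25
eef_pos: [490.2, 56.5, 18.2]
eef_rot: [-2.938, -0.078, -0.146]
wrist_force: [-1.4, 0.6, -0.4]
finger_gap: 0.4
finger_force: 0.6
```

Request:
{"method": "move_arm", "body": {"moves": [[0.001,0,0.0001,0],[0.002,0,0.0002,0],[0.002,0,0.0002,0]]}}

```text
clock: 11.55
eef_pos: [491.4, 56.4, 18.0]
eef_rot: [-2.938, -0.076, -0.146]
wrist_force: [-7.8, -0.5, 5.3]
finger_gap: 0.4
finger_force: 3.6
```

```bash
python3 - <<'E'
from h import *
plan(-38,-59,18);c=viewer.camera('wrist');  slab(c)
E
```

```text
shift [0.0026, 0.0004, 0.0002] turn 0.004 at [-40.6 -58.6] 18.0 F [-7.8 -0.5  5.3] t 11.55
red [218, 0, 117, 243, 16158] fix rect [ 36.8 -58.6] [139.7  60.5] 0.04 z 24.3 slopes [ 0.366 -0.08 ]
red [0, 217, 57, 49, 1795] fix rect [-19.2  40.8] [19.  84.9] 0.23 z 106.5 slopes [-0.407  0.012]
red [0, 260, 34, 23, 481] fix rect [-29.   36.2] [11.6 81.8] 11.8 z 112.7 slopes [ 0.171 -0.139]
```

Request:
{"method": "move_arm", "body": {"moves": [[0.001,0,0.0001,0],[0.002,0,0.0002,0],[0.002,0,0.0002,0]]}}

```text
clock: 11.9
eef_pos: [491.7, 56.5, 17.7]
eef_rot: [-2.937, -0.072, -0.145]
wrist_force: [-21.1, -0.6, 15.7]
finger_gap: 0.5
finger_force: 9.8
```

Request:
{"method": "move_arm", "body": {"moves": [[0.001,0,0.0001,0],[0.0015,0,0.0002,0],[0.0015,0,0.0002,0]]}}

```text
clock: 12.2
eef_pos: [491.8, 56.5, 17.4]
eef_rot: [-2.937, -0.069, -0.144]
wrist_force: [-29.6, -1.1, 22.5]
finger_gap: 0.5
finger_force: 14.6
```

```bash
python3 - <<'E'
from h import *
plan(-38,-59,18)
c=viewer.camera('wrist');P=wpts(c); cv2.imwrite('pics/w7.png',c['frame'])
hsv=cv2.cvtColor(c['frame'],cv2.COLOR_BGR2HSV)
m=cv2.inRange(hsv,(0,150,60),(6,255,255))|cv2.inRange(hsv,(174,150,60),(180,255,255))
f=fix(P); k=(m>0)&(abs(P[...,2]-24)<4)&(abs(f[...,1]+60)<28)
print('red x range',np.percentile(f[k][:,0],[0.5,2,98,99.5]))
E
```

```text
shift [0.0023, 0.0005, -0.0006] turn 0.005 at [-40.2 -58.4] 17.4 F [-29.6  -1.1  22.5] t 12.2
red x range [-31.17153884 -29.93533486  70.62818096  93.47044755]
```

View pics/w7.png

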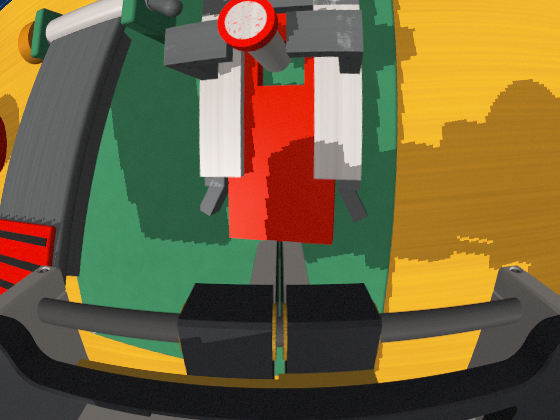

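The slab is against the back stop: the force rises steeply with no motion. Its tail edge (rows 238–243) stands about 30 mm out of the mouth, and the hole is under the dowel at (247,22). I'll back off, lift, and go above the pad.

Request:
{"method": "move_arm", "body": {"moves": [[-0.006,0,-0.001,0],[-0.02,0,-0.0016,0],[-0.02,0,-0.0016,0],[-0.02,0,-0.0016,0]]}}

```text
clock: 12.65
eef_pos: [476.4, 58.4, 18.4]
eef_rot: [-2.937, -0.079, -0.146]
wrist_force: [-0.2, -0.3, -0.3]
finger_gap: 0.6
finger_force: 0.0
```

```bash
python3 - <<'E'
from h import *
plan(-62,-59,170); plan(-35,60,170); plan(-35,60,125)
c=viewer.camera('wrist');P=wpts(c)
hsv=cv2.cvtColor(c['frame'],cv2.COLOR_BGR2HSV)
m=cv2.inRange(hsv,(0,150,60),(6,255,255))|cv2.inRange(hsv,(174,150,60),(180,255,255))
f=fix(P); k=(m>0)&(abs(P[...,2]-24)<4)&(abs(f[...,1]+60)<28)
print('red x range',np.percentile(f[k][:,0],[0.5,2,98,99.5]))
E
```

```text
shift [0.0058, -0.0303, -0.1486] turn 0.004 at [-55.8 -58.6] 18.4 F [-0.2 -0.3 -0.3] t 12.65
shift [0.0313, -0.1467, -0.1224] turn 0.004 at [-55.8 -58.6] 18.4 F [-0.2 -0.3 -0.3] t 12.65
shift [0.0277, -0.1376, -0.0785] turn 0.004 at [-55.8 -58.6] 18.4 F [-0.2 -0.3 -0.3] t 12.65
red x range [-31.26601531 -30.08694229  71.45648718  82.98601814]
```

Request:
{"method": "move_arm", "body": {"moves": [[0.002,-0.01,-0.05,0],[0.004,-0.02,-0.1,0],[0.0058,-0.0303,-0.1486,0],[0.012,-0.06,-0.142,0],[0.02,-0.1,-0.133,0],[0.028,-0.135,-0.125,0],[0.0313,-0.1467,-0.1224,0],[0.0313,-0.1467,-0.1224,0],[0.0313,-0.1467,-0.1224,0]]}}

```text
clock: 13.6
eef_pos: [512.3, 172.4, 169.4]
eef_rot: [-2.938, -0.078, -0.146]
wrist_force: [0.1, -0.3, 0.1]
finger_gap: 0.4
finger_force: 0.0
```

```bash
python3 - <<'E'
from h import *
plan(-35,60,120); plan(-35,60,113); plan(-37,60,105); plan(-47,60,65)
c=viewer.camera('scene'); hsv=cv2.cvtColor(c['frame'],cv2.COLOR_BGR2HSV); cv2.imwrite('pics/s2.png',c['frame'][60:300,200:440])
E
```

```text
shift [-0.0034, 0.0092, 0.0484] turn 0.004 at [-35.5  59.2] 169.4 F [ 0.1 -0.3  0.1] t 13.6
shift [-0.0039, 0.0106, 0.0553] turn 0.004 at [-35.5  59.2] 169.4 F [ 0.1 -0.3  0.1] t 13.6
shift [-0.0065, 0.0122, 0.0629] turn 0.004 at [-35.5  59.2] 169.4 F [ 0.1 -0.3  0.1] t 13.6
shift [-0.0196, 0.0202, 0.1012] turn 0.004 at [-35.5  59.2] 169.4 F [ 0.1 -0.3  0.1] t 13.6
```

View pics/s2.png

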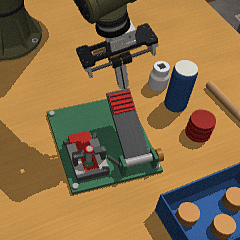

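The shut fingers hang over the red pad at (122,95) in the crop, and the slab is in the slot. I'll press down, following the pad.

Request:
{"method": "move_arm", "body": {"moves": [[-0.0034,0.0092,0.0484,0],[-0.0039,0.0106,0.0553,0],[-0.006,0.012,0.061,0],[-0.008,0.0131,0.067,0],[-0.0099,0.0142,0.073,0],[-0.0118,0.0154,0.078,0],[-0.0134,0.0164,0.083,0],[-0.0145,0.017,0.086,0],[-0.0155,0.0177,0.089,0],[-0.0155,0.0177,0.089,0]]}}

```text
clock: 14.65
eef_pos: [504.7, 174.5, 80.0]
eef_rot: [-2.937, -0.079, -0.147]
wrist_force: [-4.9, -1.3, 11.1]
finger_gap: 0.3
finger_force: 5.3
```

```bash
python3 - <<'E'
from h import *
plan(-47,60,65); s=manip.read_state(); M=R.from_euler('xyz',s['eef_rot']).as_matrix(); print('1mm down',M.T@[0,0,-1],np.linalg.norm(s['wrist_force']))
E
```

```text
shift [-0.0049, 0.0033, 0.0143] turn 0.004 at [-43.2  60.3] 80.0 F [-4.9 -1.3 11.1] t 14.65
1mm down [-0.07900856  0.20254872  0.97607974] 12.19599401372917
```

Request:
{"method": "move_arm", "body": {"moves": [[-0.0007,0.0004,0.0019,0],[-0.0013,0.0008,0.0038,0],[-0.002,0.0012,0.0058,0],[-0.002,0.0012,0.0058,0]]}}

```text
clock: 15.05
eef_pos: [503.5, 174.7, 74.2]
eef_rot: [-2.937, -0.08, -0.147]
wrist_force: [-3.0, -2.4, 12.2]
finger_gap: 0.3
finger_force: 5.7
```

Request:
{"method": "move_arm", "body": {"moves": [[-0.0007,0.0004,0.0019,0],[-0.001,0.0006,0.0029,0],[-0.001,0.0006,0.0029,0]]}}

```text
clock: 15.35
eef_pos: [503.0, 174.8, 71.4]
eef_rot: [-2.937, -0.08, -0.147]
wrist_force: [-3.3, -3.0, 11.4]
finger_gap: 0.4
finger_force: 5.9
```

Request:
{"method": "move_arm", "body": {"moves": [[-0.0003,0.0002,0.001,0],[-0.0007,0.0004,0.0019,0],[-0.0007,0.0004,0.0019,0]]}}

```text
clock: 15.65
eef_pos: [502.7, 174.9, 69.5]
eef_rot: [-2.937, -0.081, -0.147]
wrist_force: [-1.8, -3.5, 12.6]
finger_gap: 0.3
finger_force: 6.0
```

Request:
{"method": "move_arm", "body": {"moves": [[-0.0003,0.0002,0.001,0],[-0.0005,0.0003,0.0015,0],[-0.0005,0.0003,0.0015,0]]}}

```text
clock: 15.95
eef_pos: [502.4, 174.9, 68.0]
eef_rot: [-2.937, -0.081, -0.147]
wrist_force: [-2.0, -2.7, 12.8]
finger_gap: 0.5
finger_force: 6.1
```

Request:
{"method": "move_arm", "body": {"moves": [[-0.0002,0.0001,0.0007,0],[-0.0005,0.0003,0.0015,0],[-0.0005,0.0003,0.0015,0]]}}

```text
clock: 16.25
eef_pos: [502.2, 175.0, 66.5]
eef_rot: [-2.937, -0.081, -0.147]
wrist_force: [-0.4, -3.8, 11.8]
finger_gap: 0.8
finger_force: 6.2
```

Request:
{"method": "move_arm", "body": {"moves": [[-0.0002,0.0001,0.0007,0],[-0.0004,0.0002,0.0012,0],[-0.0004,0.0002,0.0012,0]]}}

```text
clock: 16.55
eef_pos: [502.0, 175.0, 65.3]
eef_rot: [-2.937, -0.082, -0.147]
wrist_force: [-0.3, -3.4, 12.3]
finger_gap: 0.4
finger_force: 6.3
```

Request:
{"method": "move_arm", "body": {"moves": [[-0.0002,0.0001,0.0006,0],[-0.0003,0.0002,0.0012,0],[-0.0003,0.0002,0.0012,0]]}}

```text
clock: 16.85
eef_pos: [501.9, 175.1, 64.2]
eef_rot: [-2.937, -0.082, -0.147]
wrist_force: [-1.3, -4.4, 13.5]
finger_gap: 0.3
finger_force: 6.6
```

Request:
{"method": "move_arm", "body": {"moves": [[-0.0001,0.0001,0.0006,0],[-0.0003,0.0002,0.0012,0],[-0.0003,0.0002,0.0012,0]]}}

```text
clock: 17.15
eef_pos: [502.0, 175.2, 63.7]
eef_rot: [-2.936, -0.083, -0.147]
wrist_force: [-3.7, -5.9, 22.4]
finger_gap: 0.5
finger_force: 11.1
```

```bash
python3 - <<'E'
from h import *
plan(-47,60,60); s=manip.read_state(); print(s['clock'],np.linalg.norm(s['wrist_force']))
E
```

```text
shift [-0.0012, 0.0013, 0.0034] turn 0.004 at [-46.1  60.6] 63.7 F [-3.7 -5.9 22.4] t 17.15
17.15 23.490396993660347
```

Request:
{"method": "move_arm", "body": {"moves": [[0,0,0.0003,0],[0,0,0.0003,0],[0,0,0.0003,0]]}}

```text
clock: 17.45
eef_pos: [502.1, 175.3, 63.6]
eef_rot: [-2.936, -0.083, -0.147]
wrist_force: [-5.4, -6.9, 25.2]
finger_gap: 0.5
finger_force: 12.3
```

Request:
{"method": "move_arm", "body": {"moves": [[0,0,0,0],[0,0,0,0],[0,0,0,0],[0,0,0,0],[0,0,0,0],[0,0,0,0],[0,0,0,0],[0,0,0,0],[0,0,0,0],[0,0,0,0],[0,0,0,0],[0,0,0,0]]}}

```text
clock: 18.65
eef_pos: [502.0, 175.3, 63.6]
eef_rot: [-2.936, -0.083, -0.147]
wrist_force: [-5.3, -6.6, 24.4]
finger_gap: 0.0
finger_force: 12.3
```

```bash
python3 - <<'E'
from h import *
plan(-47,60,60); s=manip.read_state(); print(np.linalg.norm(s['wrist_force']))
c=viewer.camera('wrist');P=wpts(c)
hsv=cv2.cvtColor(c['frame'],cv2.COLOR_BGR2HSV)
g=(hsv[...,1]<60)&np.isfinite(P).all(-1); f=fix(P)
k=g&(abs(f[...,1]-60)<25)&(f[...,0]>0)&(f[...,0]<50)&(P[...,2]>30)&(P[...,2]<110)
print('treadle slope',np.polyfit(f[k][:,0],P[k][:,2],1),k.sum())
k=(abs(f[...,0]-70)<12)&(abs(f[...,1]+60)<10); print('dowel/bridge z max',np.percentile(P[k][:,2],[50,90,99]))
E
```

```text
shift [-0.0013, 0.0014, 0.0033] turn 0.004 at [-46.   60.6] 63.6 F [-5.3 -6.6 24.4] t 18.65
25.843024228832757
treadle slope [-0.06444702 56.21831143] 6816
dowel/bridge z max [67.14193634 68.63820364 69.51915545]
```

The treadle slope (0.064) and the lowered dowel confirm the stop, which I held for over 1 s at about 26 N. I'll let the treadle up, retracing the path.

Request:
{"method": "move_arm", "body": {"moves": [[0.0015,-0.001,-0.005,0],[0.003,-0.002,-0.01,0],[0.006,-0.004,-0.02,0],[0.009,-0.006,-0.03,0],[0.0115,-0.008,-0.039,0],[0.014,-0.01,-0.048,0],[0.015,-0.012,-0.058,0],[0.015,-0.018,-0.08,0],[0.015,-0.024,-0.11,0],[0.015,-0.024,-0.11,0],[0.015,-0.024,-0.11,0]]}}

```text
clock: 19.8
eef_pos: [506.3, 175.8, 174.1]
eef_rot: [-2.937, -0.079, -0.147]
wrist_force: [-0.3, 0.7, -0.8]
finger_gap: 0.6
finger_force: 0.0
```

```bash
python3 - <<'E'
from h import *
plan(-47,60,60)
c=viewer.camera('wrist');P=wpts(c); cv2.imwrite('pics/w8.png',c['frame'])
hsv=cv2.cvtColor(c['frame'],cv2.COLOR_BGR2HSV); f=fix(P)
m=cv2.inRange(hsv,(0,150,60),(6,255,255))|cv2.inRange(hsv,(174,150,60),(180,255,255))
k=(m>0)&(abs(P[...,2]-24)<4)&(abs(f[...,1]+60)<28)
if k.any(): print('slab x',np.percentile(f[k][:,0],[0.5,2,98]),k.sum())
c=viewer.camera('top'); P=pts(c); f=fix(P); hsv=cv2.cvtColor(c['frame'],cv2.COLOR_BGR2HSV)
m=cv2.inRange(hsv,(0,150,60),(6,255,255))|cv2.inRange(hsv,(174,150,60),(180,255,255))
k=(m>0)&(abs(P[...,2]-24)<6)&(abs(f[...,1]+60)<28)
print('top slab x',np.percentile(f[k][:,0],[0.5,2,98]) if k.any() else None)
k=(m>0)&(P[...,2]>50)&(P[...,2]<140)&(abs(f[...,1]-60)<40)&(abs(f[...,0]+40)<50); print('pad z',np.median(P[k][:,2]) if k.any() else None)
E
```

```text
shift [-0.0141, 0.0248, 0.1106] turn 0.004 at [-41.8  61.8] 174.1 F [-0.3  0.7 -0.8] t 19.8
slab x [-31.39468836 -30.09024619  95.70509556] 3980
top slab x [-30.82708144 -29.608418    96.51482904]
pad z 120.39906797215815
```

View pics/w8.png

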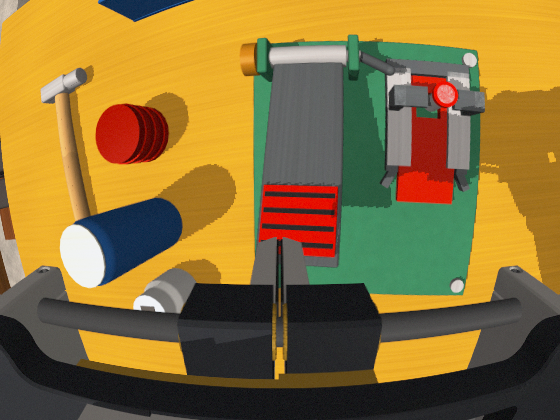

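The slab is home in the slot (tail at row 200), the treadle pad is up at (300,220), the dowel is raised at (444,95), and the other things are undisturbed. I'm handing in.

```bash
python3 -c "
from cell import manip
print(manip.sign_off())"
```

```text
the job is handed in; nothing more can be done
None
```

The slab is home against the back stop, the treadle was held on its stop for over 1 s at about 26 N and released, and the job is handed in with no verdict shown; one risk is that joint 6 read 2.554 rad against its 2.55 limit during a wrist turn, which may count as passing its range.

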